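# Put the honing stones away in their case

### The arm

A 7-joint arm with a two-finger parallel gripper is mounted at the origin on a cart in front of the work surface, level with it; the furniture and walls round the work are solid. World frame = base frame: x ahead of the robot, y to its left, z up, the work surface at z = 0. Lengths are in m, angles in rad, forces in N, time in s.
With the tool pointing down it reaches from about 0.425 to 0.925 m from the base axis. Payload 6.8 kg.
Tool frame: the origin (TCP) lies midway between the tips of the shut fingers; the grasp point (between the pads) lies 19 mm behind it; z points along the fingers, y is the line along which they close (so a half turn about z gives the same grasp; the last joint's range is limited). The gripper opens to 85 mm and grips with 20 to 120 N. Pads are 22 mm wide; open, the fingers measure 114 mm over their backs; the gripper's body (76 mm by 85 mm) begins 54 mm behind the grasp point. The pads swing forward as they close: fully open they stand 13 mm farther back than shut.
Start: joints at [1.231, 0.477, 0.022, 1.555, -0.011, 1.109, -0.083], TCP at [0.155, -0.657, 0.231] pointing down, gripper open.
Joint ranges: [-2.96, 2.96], [-0.34, 2.1], [-1.41, 1.46], [0.24, 2.44], [-1.37, 4.51], [0.17, 1.92], [-2.96, 2.96]. Speed limits (rad/s): [2.39, 2.39, 3.14, 3.14, 3.14, 3.14, 3.14].

### API

Orientations are given as a unit quaternion [w, x, y, z].
In Python, from station import * gives the robot as it stands.
- The arm moves only by the shell command python3 -m creep 'ROWS' [FORCE]. ROWS is JSON, a list of rows, each a list of 7 numbers: the gripper command: -1 is shut, 1 is fully open, values between are in proportion, then the shift along the world's x, y, z in mm, then the turn, a rotation vector about the world's x, y, z in rad. A call has 1 to 5 rows; each row shifts and turns the commanded pose from where the row before left it; what a row does not reach is not made up. A row lasts 1/8 s, in which the tool goes at most 62.5 mm and 10.7 degrees, less where a joint would pass 70% of its speed; a pose out of reach is approached as far as the arm can. A call is refused whole if a number of a shift passes 62.5 or a number of a turn 0.188, either way. A call with a gripper value outside its range is refused whole. The fingers move at their own pace and stop on an object; FORCE is the grip in N (left out, the last holds). Time passes only in rows, so rows that do not move let the fingers close. It gives the time, the measured TCP pose, the force, the opening and the grip force at its end, in the units of the state.
- get_obs(): the state, without advancing time (a new reading comes with each control period).
- read_camera(name): name is "scene" or "top" or "wrist"; returns (picture, depth): 480x640x3 uint8, red, green, blue; 480x640 float32, m along the optical axis (not along the pixel's ray), 0 where there is no reading.
- camera_params(name): a dict with "intrinsics" (3x3 intrinsics, pixels), "cam_to_world" (4x4, takes a point from camera to world coordinates); the wrist camera has in their place "mount" (4x4, takes a point from camera to tool coordinates, whose origin is the TCP and whose axes are the flange's). Camera axes: x right, y up, looking along -z (the intrinsics and any distortion apply to the point x, -y, -z); pixel columns grow to the right and rows downward; lengths in m; the calibration is good to about 2 mm. A picture is of the moment at which its call begins: read the wrist's pose just before it. camera_params takes no time and is no camera call.
- hand_in(): hands the job in; it is judged then, once.
The state is a dict: "t": time; "q": joint angles; "joint_vel": joint speeds; "joint_torque": joint torques, N m; "eef_pos": TCP position; "tool_rot": TCP orientation; "contact_force": force on the tool from outside, world axes, zero at the start; "torque": the same for the moment, N m; "gripper_width": opening from 0.0 (shut) to 1.0 (fully open); "grasp_force": force on a finger pad.
Only numpy, scipy, OpenCV 4.12 (cv2) and the standard library are available. Lean on these libraries where they do the work, as an engineer would, in place of code of your own. Each camera call takes 0.05 s, during which the arm holds its last target. There are 200 camera calls.

### The job

Put the honing stones back in their wooden case: pick up the stack of three in one go, tip one end in under the case's lip and lay the stack down flat on the case floor. Then turn the brass turn-button on the case crosswise, so that it points over the stones and locks them in. Leave the tape measure, sanding block and screw jar where they are.

Things in the scene. Friction and masses are not known exactly. Their poses are not given: they have to be found in the camera images.
- case: Wooden case, fixed, 130x74 mm; origin on the bench under the cavity's middle, z up. Cavity x -50 to 50, y -27 to 27, floor top z 6 mm. The -x end (roughly world -y) has a 12 mm end wall and a lip. The +x end wall, 18 mm thick, top z 43 mm, bears the turn-button. Side walls (10 mm thick, top z 42) stand only beyond x -30 and +30: between, both sides are open to the floor for fingers.
- case_lip (a point): Middle of the lip's lower inner edge, in the case's axes at x -34, z 43 mm. The lip is a pale wood strip over the cavity's -x end: it reaches 16 mm over the cavity, all across it, underside 37 mm above the case floor, top at z 50 mm. The stack (30 mm high) goes under it only when put in tilted, lip end first.
- stone_0: Lowest (grey) honing stone of the stack, a plain slab 90 mm (its x) by 50 mm (its y) by 10 mm (its z), about 0.11 kg, loose; origin at the centre of its underside. The stack of three is 30 mm high and stands on the bench, edges in line.
- stone_1: Middle (terracotta red) honing stone of the stack, a plain slab 90 mm (its x) by 50 mm (its y) by 10 mm (its z), about 0.11 kg, loose; origin at the centre of its underside. The stack of three is 30 mm high and stands on the bench, edges in line.
- stone_2: Top (white) honing stone of the stack, a plain slab 90 mm (its x) by 50 mm (its y) by 10 mm (its z), about 0.11 kg, loose; origin at the centre of its underside. The stack of three is 30 mm high and stands on the bench, edges in line.
- turn_button (a joint): Angle of the brass turn-button about the vertical, rad, positive anticlockwise from above: 0 = along the end wall (open, bar along the case's y), +1.57 or -1.57 (stops) = crosswise, one end pointing over the stones (locked). Either way round will do. It starts within 0.2 of 0, turns with light friction and stays where it is left.
- button_top (a point): Centre of the top of the turn-button, on its pivot, 59 mm from the case's origin along the case's +x and 65 mm above the case's underside. The bar is 56 mm long, 10 mm thick and 20 mm high, its underside 2 mm above the end wall.
- tape_measure: Yellow tape measure, 37x88x64 mm, loose, a bystander; origin at the centre of its underside.
- sanding_block: Orange-brown sanding block, 63x110x35 mm, loose, a bystander; origin at the centre of its underside.
- screw_jar: Clear jar with a red lid, 67 mm across, 85 mm high, loose, a bystander; origin at the centre of its underside.
Not all that is in view belongs to the job. Leave any blue or pink look-alike of the stone_0 alone.

How it is judged:
On the way, in this order (a step that is already met when the one before it is completed fails the run):
1. all three stones are lifted off the bench together, as one stack (height (world z) of each of stone_0, stone_1, stone_2 above 0.03 m and distance between stone_0 and stone_1 below 0.025 m and distance between stone_1 and stone_2 below 0.025 m and contact force between each of stone_0, stone_1, stone_2 and case below 0.01 N), for 0.2 s.
2. the stack lies flat on the case floor, under the lip (horizontal distance between each of stone_0, stone_1, stone_2 and case below 0.012 m and z of each of stone_0, stone_1, stone_2 in the frame of case below 0.03 m and angle between each of stone_0, stone_1, stone_2's own z axis and vertical below 0.06 rad and angle between the x axis of each of stone_0, stone_1, stone_2 and the x axis of case, either way round below 0.12 rad), for 0.2 s.
At the end, for the whole second after the job is handed in: All three stones lie in the case, flat (within 0.06 rad) and in line with it (within 0.12 rad), their origins within 12 mm of the case's origin seen from above and no more than 30 mm above the case's underside, at rest; the turn-button stands crosswise (more than 1.25 rad from open, either way) (all of step 2 and linear speed of each of stone_0, stone_1, stone_2 below 0.02 m/s and (value of joint turn_button above 1.25 rad or value of joint turn_button below -1.25 rad)); the robot touches nothing.
It fails at once if the tape measure is pushed out of its place (more than 20 mm) (distance of tape_measure from where it was at the start of the episode above 0.02 m).
It fails at once if the sanding block is pushed out of its place (more than 20 mm) (distance of sanding_block from where it was at the start of the episode above 0.02 m).
It fails at once if the screw jar is pushed out of its place (more than 20 mm) (distance of screw_jar from where it was at the start of the episode above 0.02 m).
It also fails if it takes over 58 s, if anything falls off the work surface, if the arm or the gripper's body presses on something with over 40 N, if the wrist force passes 120 N, or if a joint passes its speed limit or range.

## Working session

There is one attempt and no reset: what is moved stays moved. The work goes in short steps, Python scripts to look and compute and a shell command to move; the robot and the scene stay as the last step left them, time stands still between calls to the robot, and variables do not carry over. Pictures are saved under pics/ and viewed, at most 10 in all, crops included, and the job is handed in when it is done.

```bash
mkdir -p pics; ls
cat > h.py <<'E'
from station import *
import numpy as np, cv2
from scipy.spatial.transform import Rotation as R
def snap(name,fn=None):
    o=get_obs(); im,d=read_camera(name); p=camera_params(name)
    if fn: cv2.imwrite('pics/'+fn,im[:,:,::-1])
    K=np.array(p["intrinsics"])
    if 'cam_to_world' in p: T=np.array(p['cam_to_world'])
    else:
        q=o['tool_rot']; W=np.eye(4); W[:3,:3]=R.from_quat([q[1],q[2],q[3],q[0]]).as_matrix(); W[:3,3]=o['eef_pos']; T=W@np.array(p['mount'])
    v,u=np.mgrid[0:480,0:640]
    x=(u-K[0,2])/K[0,0]*d; y=(v-K[1,2])/K[1,1]*d
    P=np.stack([x,-y,-d,np.ones_like(d)],-1)@T.T
    return im,d,P[...,:3],T,K
E
python3 - <<'E'
from h import *
print({k:np.round(v,3) for k,v in get_obs().items()})
for n in('top','scene'):
    im,d,P,T,K=snap(n,n+'0.png'); print(n,T.round(3),K.round(1)); np.save(n+'P.npy',P); print([k for k in camera_params(n)])
E
```

```text
pics
{'t': np.float64(0.0), 'q': array([ 1.231,  0.478,  0.022,  1.556, -0.011,  1.109, -0.083]), 'joint_vel': array([ 0.   ,  0.001, -0.001,  0.001, -0.002,  0.001,  0.001]), 'joint_torque': array([ 0.0000e+00, -5.9646e+01,  1.6080e+00, -2.8120e+01,  1.2000e-02,
        1.0000e-02, -0.0000e+00]), 'eef_pos': array([ 0.155, -0.656,  0.23 ]), 'tool_rot': array([-0.001,  0.993,  0.116, -0.   ]), 'contact_force': array([ 0.27 , -0.344, -0.977]), 'torque': array([-0.042,  0.025, -0.003]), 'grasp_force': np.float64(0.0), 'gripper_width': np.float64(1.001)}
top [[-0.008  0.997 -0.079  0.456]
 [-0.999 -0.005  0.035  0.022]
 [ 0.035  0.079  0.996  1.142]
 [ 0.     0.     0.     1.   ]] [[521.3   0.  336.6]
 [  0.  521.3 241.6]
 [  0.    0.    1. ]]
['intrinsics', 'cam_to_world']
scene [[ 0.804  0.27  -0.53   0.051]
 [-0.595  0.384 -0.706 -0.627]
 [ 0.013  0.883  0.47   0.483]
 [ 0.     0.     0.     1.   ]] [[492.2   0.  325.9]
 [  0.  492.2 242.7]
 [  0.    0.    1. ]]
['intrinsics', 'cam_to_world']
```

View pics/top0.png

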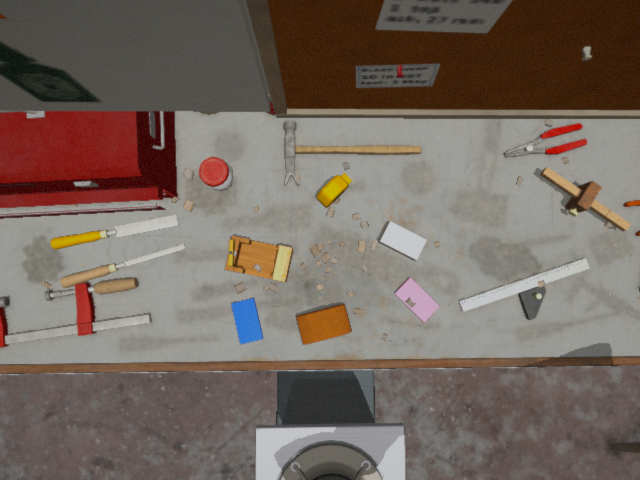

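View pics/scene0.png

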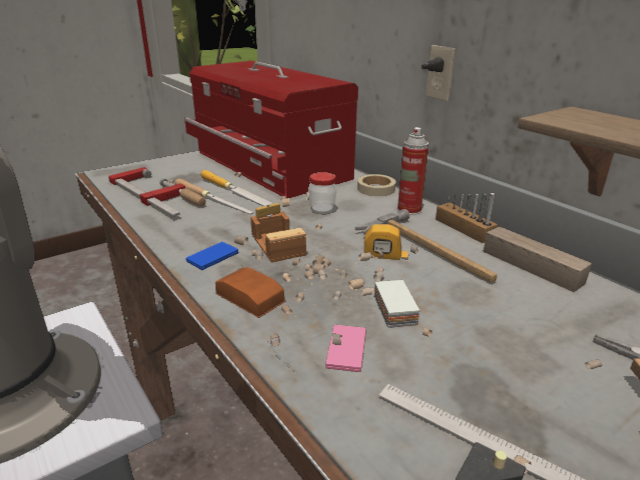

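The top view shows the white-topped stack at about (402,240) and the case at (258,258), with its pale lip at (284,262) and the button at (233,250). The tape is at (333,190), the sanding block at (323,324) and the jar at (213,173). The blue (247,320) and pink (416,299) look-alikes are to be left alone.

Run:
```python
from h import *
P=np.load('topP.npy')
def rect(name,r,zlo,zhi):
    Q=P[r[1]:r[3],r[0]:r[2]].reshape(-1,3); Q=Q[(Q[:,2]>zlo)&(Q[:,2]<zhi)]
    (c,s,a)=cv2.minAreaRect((Q[:,:2]*1000).astype(np.float32)); 
    print(name,len(Q),np.round(c,1),np.round(s,1),round(a,1),'z',np.median(Q[:,2]).round(4),'mean',(Q[:,:2].mean(0)*1000).round(1))
    return Q
rect('stack',(370,210,435,270),.022,.04)
rect('lip',(262,240,300,290),.044,.058)
rect('button',(222,230,245,275),.056,.075)
rect('case',(215,225,300,295),.03,.08)
rect('tape',(305,165,360,215),.02,.09)
rect('sand',(290,295,360,350),.02,.06)
rect('jar',(190,150,240,195),.06,.1)
rect('pink',(385,270,445,330),.004,.03)
rect('blue',(225,290,270,350),.004,.03)
```

```text
stack 972 [ 547.3 -160.6] [89.5 51. ] 62.5 z 0.0291 mean [ 546.8 -160.3]
lip 472 [498.4  98.1] [28.5 73.4] 77.4 z 0.0488 mean [498.2  98.2]
button 141 [521.2 202.4] [10.4 53.9] 88.0 z 0.0632 mean [520.8 202.2]
case 936 [509.1 147.9] [130.4  73.8] 78.0 z 0.0481 mean [508.5 144. ]
tape 564 [652.3 -10.8] [39.1 70.9] 44.5 z 0.0582 mean [650.6  -8. ]
sand 1489 [369.4  11.7] [ 62.  106.2] 14.1 z 0.0328 mean [369.6  11.7]
jar 764 [685.9 234.8] [59.8 59.2] 89.9 z 0.0835 mean [684.1 233.8]
pink 970 [ 415.6 -187.3] [120.9 121.1] 3.8 z 0.0093 mean [ 419.3 -191.5]
blue 1034 [381.  174.6] [ 91.7 124. ] 88.4 z 0.0091 mean [378.6 176. ]
```

```bash
R='[1,26,33,-4,0,0,0.057]'
python3 -m creep '[[1,26,33,-4,0,0,0.057],[1,26,33,-4,0,0,0.057],[1,26,33,-4,0,0,0.057],[1,26,33,-4,0,0,0.057],[1,26,33,-4,0,0,0.057]]' 80
python3 -m creep '[[1,26,33,-4,0,0,0.057],[1,26,33,-4,0,0,0.057],[1,26,33,-4,0,0,0.057],[1,26,33,-4,0,0,0.057],[1,26,33,-4,0,0,0.057]]'
python3 -m creep '[[1,26,33,-4,0,0,0.057],[1,26,33,-4,0,0,0.057],[1,26,33,-4,0,0,0.057],[1,26,33,-4,0,0,0.057],[1,26,33,-4,0,0,0.057]]'
python3 -m creep '[[1,0,0,0,0,0,0],[1,0,0,0,0,0,0]]'
cat >> h.py <<'E'
def tool():
    o=get_obs(); q=o['tool_rot']; M=R.from_quat([q[1],q[2],q[3],q[0]]).as_matrix()
    print('tcp',(o['eef_pos']*1000).round(1),'ytool',np.degrees(np.arctan2(M[1,1],M[0,1])).round(1),'ztool',M[:,2].round(3),'F',o['contact_force'].round(1),'w',o['gripper_width'].round(3),'g',o['grasp_force'].round(1),'t',o['t'],'q',o['q'].round(2))
    return M
def rect(P,m,lab):
    Q=P[m]; (c,s,a)=cv2.minAreaRect((Q[:,:2]*1000).astype(np.float32))
    print(lab,len(Q),np.round(c,1),np.round(s,1),round(a,1),'z',np.median(Q[:,2]).round(4))
E
python3 - <<'E'
from h import *
tool()
im,d,P,T,K=snap('wrist','w1.png')
z=P[...,2]; c=np.array([.547,-.1605])
m=(z>.024)&(z<.036)&(np.hypot(*(P[...,:2]-c).transpose(2,0,1))<.06)
rect(P,m,'stack')
E
```

```text
t: 0.72
eef_pos: [0.2857, -0.4906, 0.2109]
tool_rot: [-0.0, 0.967, 0.256, -0.0]
contact_force: [0.5, 0.3, -0.2]
gripper_width: 1.006
grasp_force: 0.0
t: 1.35
eef_pos: [0.4156, -0.3257, 0.191]
tool_rot: [-0.0, 0.92, 0.391, -0.0]
contact_force: [-0.0, -0.1, -0.1]
gripper_width: 1.001
grasp_force: 0.0
t: 1.98
eef_pos: [0.5455, -0.1609, 0.1709]
tool_rot: [-0.0, 0.856, 0.518, -0.0]
contact_force: [-0.0, 0.1, -0.2]
gripper_width: 1.0
grasp_force: 0.0
t: 2.22
eef_pos: [0.5445, -0.1624, 0.1709]
tool_rot: [-0.0, 0.856, 0.517, -0.001]
contact_force: [-0.3, 0.0, -0.7]
gripper_width: 1.003
grasp_force: 0.0Traceback (most recent call last):
  File "<stdin>", line 2, in <module>
  File "h.py", line 17, in tool
    print('tcp',(o['eef_pos']*1000).round(1),'ytool',np.degrees(np.arctan2(M[1,1],M[0,1])).round(1),'ztool',M[:,2].round(3),'F',o['contact_force'].round(1),'w',o['gripper_width'].round(3),'g',o['grasp_force'].round(1),'t',o['t'],'q',o['q'].round(2))
                                                                                                                                                                ^^^^^^^^^^^^^^^^^^^^^^^^
AttributeError: 'float' object has no attribute 'round'
```

```bash
sed -i "s/o\['gripper_width'\].round(3)/round(float(o['gripper_width']),3)/; s/o\['grasp_force'\].round(1)/round(float(o['grasp_force']),1)/" h.py
python3 - <<'E'
from h import *
tool()
im,d,P,T,K=snap('wrist','w1.png')
z=P[...,2]; c=np.array([.547,-.1605])
m=(z>.024)&(z<.036)&(np.hypot(*(P[...,:2]-c).transpose(2,0,1))<.06)
rect(P,m,'stack')
E
```

```text
tcp [ 544.5 -162.4  170.9] ytool -27.8 ztool [-0.001 -0.    -1.   ] F [-0.3  0.  -0.7] w 1.003 g 0.0 t 2.225 q [ 0.48  0.4  -0.38  1.85  0.18  0.93 -0.47]
stack 6755 [ 544.6 -160.2] [90.1 50. ] 62.4 z 0.0294
```

View pics/w1.png

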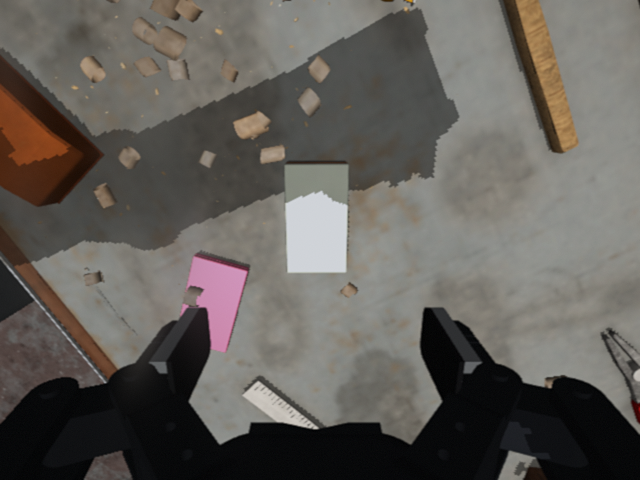

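The wrist view shows the stack upright at (317,217), centred between the fingers and free of clutter. Both measurements agree to within 3 mm, so I go down and grip.

```bash
python3 -m creep '[[1,1,2,-40,0,0,0.005],[1,0,0,-40,0,0,0],[1,0,0,-40,0,0,0],[1,0,0,-35,0,0,0],[1,0,0,-17,0,0,0]]' 80
python3 -m creep '[[1,0,0,0,0,0,0],[1,0,0,0,0,0,0],[0.4,0,0,0,0,0,0],[0.4,0,0,0,0,0,0],[0.4,0,0,0,0,0,0]]'
python3 - <<'E'
from h import *
tool()
im,d,P,T,K=snap('scene','s1.png')
c=im[200:400,250:550]; cv2.imwrite('pics/s1c.png',cv2.resize(c[:,:,::-1],None,fx=2.5,fy=2.5))
E
```

```text
t: 2.9
eef_pos: [0.5443, -0.1613, -0.0024]
tool_rot: [-0.001, 0.855, 0.518, -0.001]
contact_force: [-0.3, -0.2, 0.3]
gripper_width: 0.999
grasp_force: 0.0
t: 3.52
eef_pos: [0.5463, -0.1601, -0.0002]
tool_rot: [0.0, 0.855, 0.519, 0.0]
contact_force: [-0.1, 0.4, 0.2]
gripper_width: 0.697
grasp_force: 0.0
tcp [ 5.463e+02 -1.601e+02 -2.000e-01] ytool -27.4 ztool [ 0.001 -0.    -1.   ] F [-0.1  0.4  0.2] w 0.697 g 0.0 t 3.525 q [ 0.41  0.64 -0.3   1.95  0.32  0.6  -0.58]
```

View pics/s1c.png

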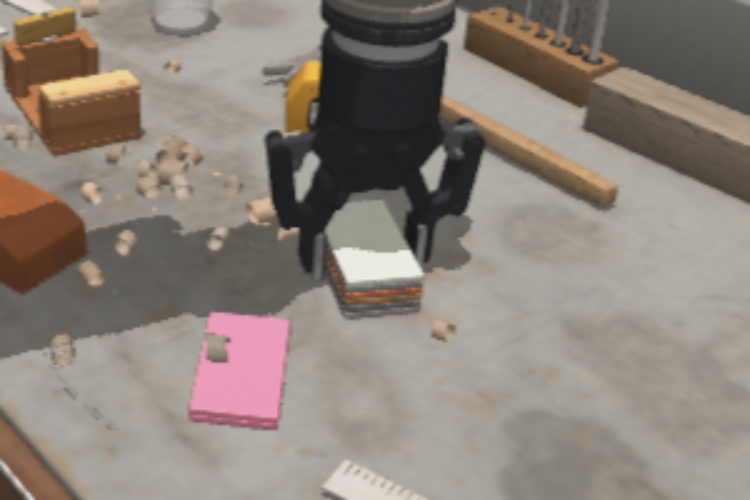

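The crop shows both fingers straddling the stack, with tips still a little above the bench. I go down 3 mm and close.

```bash
python3 -m creep '[[0.3,-0.5,0,-3,0,0,0],[0.3,0,0,0,0,0,0],[-1,0,0,0,0,0,0],[-1,0,0,0,0,0,0],[-1,0,0,0,0,0,0]]' 80
python3 -m creep '[[-1,0,0,0,0,0,0],[-1,0,0,0,0,0,0],[-1,0,0,0,0,0,0]]'
```

```text
t: 4.2
eef_pos: [0.5466, -0.1602, -0.0026]
tool_rot: [0.001, 0.855, 0.519, 0.001]
contact_force: [-0.8, -0.8, 8.5]
gripper_width: 0.572
grasp_force: 89.0
t: 4.58
eef_pos: [0.5466, -0.1602, -0.0027]
tool_rot: [0.001, 0.855, 0.519, 0.001]
contact_force: [0.5, 0.0, 9.9]
gripper_width: 0.571
grasp_force: 89.0
```

```bash
python3 -m creep '[[-1,0,0,8,0,0,0],[-1,0,0,25,0,0,0],[-1,0,0,40,0,0,0],[-1,0,0,40,0,0,0],[-1,0,0,30,0,0,0]]'
python3 -m creep '[[-1,0,0,0,0,0,0],[-1,0,0,0,0,0,0],[-1,0,0,0,0,0,0]]'
python3 - <<'E'
from h import *
M=tool(); print(np.array(camera_params('wrist')['mount']).round(3))
im,d,P,T,K=snap('wrist','w2.png'); o=get_obs()
L=(P-o['eef_pos'])@M*1000   # tool frame
m=(abs(L[...,0])<60)&(abs(L[...,1])<24)&(abs(L[...,2])<45)&(d>0)
Q=L[m]; print(len(Q),Q.min(0).round(1),Q.max(0).round(1))
im,d,P,T,K=snap('scene','s2.png')
c=im[100:340,250:550]; cv2.imwrite('pics/s2c.png',cv2.resize(c[:,:,::-1],None,fx=2.5,fy=2.5))
L=(P-o['eef_pos'])@M*1000
m=(abs(L[...,0])<60)&(abs(L[...,1])<24)&(L[...,2]>-29)&(L[...,2]<20)&(d>0)
Q=L[m]; print(len(Q),np.percentile(Q,[1,50,99],axis=0).round(1))
E
```

```text
t: 5.2
eef_pos: [0.5452, -0.1599, 0.1407]
tool_rot: [-0.0, 0.855, 0.519, -0.0]
contact_force: [0.9, 0.4, -3.3]
gripper_width: 0.574
grasp_force: 83.8
t: 5.58
eef_pos: [0.5443, -0.1597, 0.1375]
tool_rot: [-0.001, 0.855, 0.519, -0.001]
contact_force: [0.1, -0.5, -3.6]
gripper_width: 0.574
grasp_force: 83.7
tcp [ 544.3 -159.7  137.5] ytool -27.4 ztool [-0.003  0.001 -1.   ] F [ 0.1 -0.5 -3.6] w 0.574 g 83.7 t 5.575 q [ 0.47  0.44 -0.38  1.88  0.21  0.86 -0.49]
[[-0.     0.953  0.304  0.076]
 [ 1.    -0.     0.001 -0.001]
 [ 0.001  0.304 -0.953 -0.142]
 [ 0.     0.     0.     1.   ]]
29551 [-35.  -24.  -41.1] [44.3 24.  -2.4]
478 [[-45.4 -23.7 -28.8]
 [-43.3  -0.1 -17.1]
 [-41.   23.5  -4.9]]
```

View pics/s2c.png

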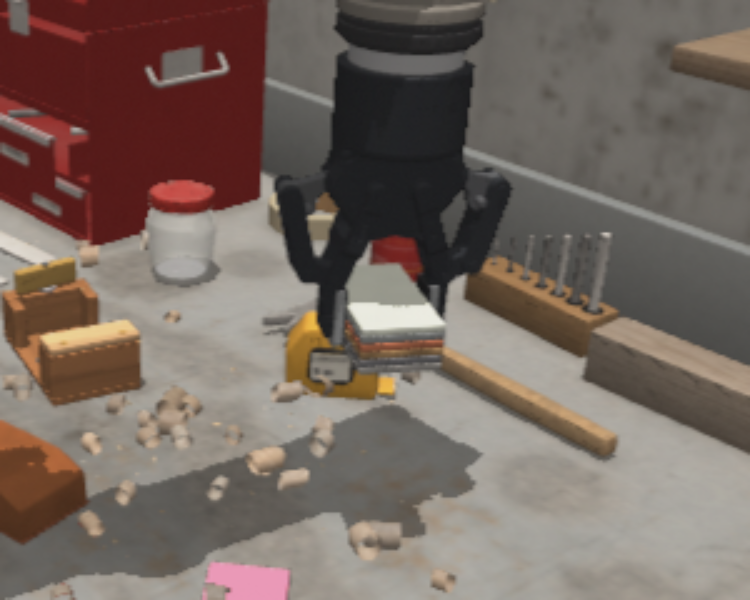

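The crop shows all three stones hanging together, and they are centred in the grip at ±44.5 mm. Next I fly towards the case, turn 15.5° and look at it with the wrist camera.

```bash
python3 -m creep '[[-1,-8,38,9,0,0,0.045],[-1,-8,38,9,0,0,0.045],[-1,-8,38,9,0,0,0.045],[-1,-8,38,9,0,0,0.045],[-1,-8,38,9,0,0,0.045]]'
python3 -m creep '[[-1,-8,38,9,0,0,0.045],[-1,0,0,0,0,0,0],[-1,0,0,0,0,0,0],[-1,0,0,0,0,0,0]]'
python3 - <<'E'
from h import *
tool()
im,d,P,T,K=snap('wrist','w3.png')
z=P[...,2]; o=np.array([508.7,144.9])/1000; ex=np.array([.208,.978]); ey=np.array([-.978,.208])
X=(P[...,:2]-o)@ex; Y=(P[...,:2]-o)@ey
for n,m in dict(button=(z>.055)&(z<.075)&(abs(X-.059)<.02)&(abs(Y)<.035),lip=(z>.044)&(z<.056)&(abs(X+.048)<.02)&(abs(Y)<.045),endwall=(z>.03)&(z<.0445)&(X>.045)&(X<.075)&(abs(Y)<.045),case=(z>.025)&(z<.08)&(X>-.075)&(X<.08)&(abs(Y)<.045)).items():
    if m.sum()>20: rect(P,m,n)
E
```

```text
t: 6.3
eef_pos: [0.5049, 0.0312, 0.1841]
tool_rot: [-0.0, 0.791, 0.612, -0.0]
contact_force: [1.0, 0.9, -3.4]
gripper_width: 0.575
grasp_force: 83.7
t: 6.8
eef_pos: [0.4975, 0.0667, 0.1927]
tool_rot: [-0.0, 0.778, 0.629, -0.001]
contact_force: [0.5, -0.9, -2.8]
gripper_width: 0.577
grasp_force: 83.7
tcp [497.5  66.7 192.7] ytool -12.1 ztool [-0.001 -0.001 -1.   ] F [ 0.5 -0.9 -2.8] w 0.577 g 83.7 t 6.8 q [ 0.21  0.29 -0.55  1.97  0.19  0.93 -0.64]
button 1618 [518.2 203.3] [10.5 55.8] 88.3 z 0.064
lip 3318 [496.   99.1] [27.5 74. ] 78.0 z 0.0494
endwall 1752 [517.6 200.8] [23. 74.] 78.0 z 0.042
case 7966 [506.6 149. ] [129.4  74. ] 78.0 z 0.049
```

View pics/w3.png

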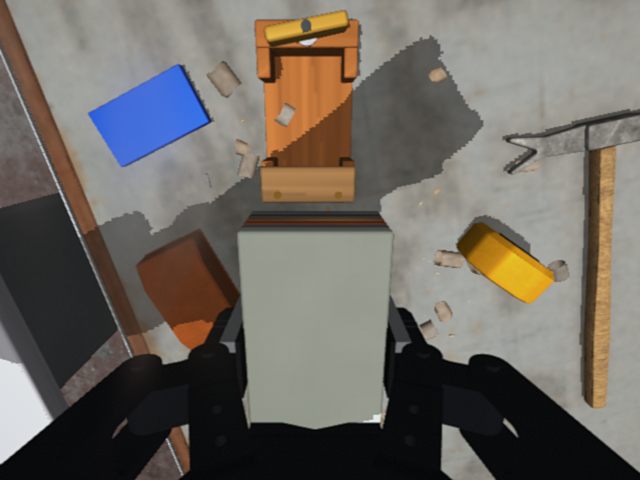

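The wrist view shows the case at (308,110), with its lip at (308,184) and the button at (306,27). A wood chip seems to lie in the cavity at (286,114). I'll check its height, and check the wrist camera's lateral bias against the held stack.

Run:
```python
from h import *
M=tool(); o=get_obs()
im,d,P,T,K=snap('wrist','w4.png'); print(K.round(1))
L=(P-o['eef_pos'])@M*1000
z=P[...,2]*1000
m=(abs(L[...,0])<55)&(abs(L[...,1])<35)&(L[...,2]>-38)&(L[...,2]<-25)&(im.min(2)>100)
m[np.arange(480)>400]=0
Q=L[m]; print('stacktop',len(Q),np.percentile(Q,[.5,50,99.5],axis=0).round(1))
print('chip z',z[106:122:3,278:296:3].round(1)); print('floor',z[60:100:10,320:340:5].round(1))
for v in (60,185,190): print(v,(im[v,240:380:1].astype(int).sum(1)).tolist()[:0])
# case side edges in tool frame (lip, end wall)
for a,b,n in((44,56,'lip'),(36,45,'walls')):
    mm=(z>a)&(z<b)&(abs(L[...,1])<50)&(L[...,0]>20)&(L[...,0]<170); Q=L[mm]; print(n,np.percentile(Q,[.3,50,99.7],axis=0).round(1))
```

```text
tcp [497.5  66.8 192.8] ytool -12.1 ztool [-0.001 -0.    -1.   ] F [-0.   0.7 -2.8] w 0.575 g 83.7 t 6.85 q [ 0.21  0.29 -0.55  1.97  0.19  0.93 -0.64]
[[364.9   0.  314.9]
 [  0.  364.9 240.5]
 [  0.    0.    1. ]]
stacktop 24311 [[-20.1 -26.  -33.4]
 [ 15.9  -1.7 -32. ]
 [ 44.   22.5 -30.6]]
chip z [[ 5.6  7.5 14.6 13.6 11.1  5.1]
 [ 5.4  6.  17.6 15.2 14.4 12.7]
 [ 4.7 16.1 17.2 16.3 16.4 15.2]
 [17.9 17.8 16.5 17.3 19.2  4. ]
 [16.7 16.3 15.4 17.7 16.3  5.5]
 [13.7 15.5 14.6 18.   4.5  5.5]]
floor [[5.9 4.6 5.9 5.5]
 [4.8 4.9 5.5 6.2]
 [5.5 6.1 6.7 5.7]
 [5.1 6.  5.4 4.9]]
60 []
185 []
190 []
lip [[ 20.1 -44.7 137. ]
 [ 34.1  -8.  143.4]
 [137.9  28.5 148.6]]
walls [[ 44.7 -45.1 147.9]
 [129.4   0.3 150.9]
 [146.5  28.4 156.5]]
```

Run:
```python
from h import *
o=get_obs(); im,d,P,T,K=snap('scene'); 
u=np.array([np.cos(np.radians(62.5)),np.sin(np.radians(62.5))]); v=np.array([-u[1],u[0]])
D=P[...,:2]-np.array([.546,-.1603]); a=D@u*1000; b=D@v*1000; z=P[...,2]*1000
m=(abs(a)<60)&(abs(b)<45)&(z>5)&(z<20)
n,l,st,ce=cv2.connectedComponentsWithStats(m.astype(np.uint8))
for i in range(1,n):
    if st[i,4]>15: k=l==i; print(ce[i].round(),st[i,4],'stackframe',np.percentile(a[k],[5,95]).round(),np.percentile(b[k],[5,95]).round(),'z',z[k].max().round(1))
```

```text
[367. 291.] 74 stackframe [45. 55.] [27. 44.] z 15.6
[400. 314.] 198 stackframe [-36. -22.] [-14.  16.] z 19.9
```

There is a chip standing in the middle of the stack's old footprint, at (-29,0) mm in its axes. The chips are therefore not solid, and I ignore the one in the cavity. Bias-corrected, the case origin is about (507.7,145.5) with yaw 78°. I now go above the entry point and tilt.

```bash
python3 -m creep '[[-1,6,35,2,0,0,0],[-1,6,35,2,0,0,0],[-1,6,35,2,0,0,0],[-1,5.5,35,2,0,0,0.002],[-1,0,0,0,0,0,0]]'
python3 -m creep '[[-1,0,0,0,0.154,-0.033,0],[-1,0,0,0,0.154,-0.033,0],[-1,0,0,0,0.154,-0.033,0],[-1,0,0,0,0.154,-0.033,0],[-1,0,0,0,0.154,-0.033,0]]'
python3 -m creep '[[-1,0,0,0,0,0,0],[-1,0,0,0,0,0,0],[-1,0,0,0,0,0,0]]'
cat >> h.py <<'E'
O=np.array([.5077,.1455,0]); EX=np.array([.208,.978,0]); EY=np.array([-.978,.208,0])
def case():
    o=get_obs(); M=tool(); p=o['eef_pos']-O; n=-M[:,2]; u=M[:,0]
    c=np.array([p@EX,p@EY,p[2]-.006])*1000
    th=np.degrees(np.arctan2(u[2],u@EX)); U=np.array([u@EX,u@EY,u[2]]); N=np.array([n@EX,n@EY,n[2]])
    A=c-45*U+2.7*N
    t=np.radians(th); s,k=np.sin(t),np.cos(t)
    print('TCPcase(above floor)',c.round(1),'theta',th.round(1),'yawerr',np.degrees(np.arctan2(U[1],U[0])).round(2),'roll',N[1].round(3),'A',A.round(1),'lipclear',((34+A[0])*s+(37-A[2])*k-30).round(1),'left',(A[0]-30*s+50).round(1),'D',(A+90*U).round(1))
E
python3 - <<'E'
from h import *
case()
E
```

```text
t: 7.58
eef_pos: [0.521, 0.2115, 0.2016]
tool_rot: [-0.001, 0.775, 0.632, 0.001]
contact_force: [-0.3, -0.2, -2.9]
gripper_width: 0.575
grasp_force: 83.7
t: 8.2
eef_pos: [0.5216, 0.2058, 0.2014]
tool_rot: [-0.24, 0.717, 0.581, 0.301]
contact_force: [0.7, 0.5, -6.0]
gripper_width: 0.572
grasp_force: 83.8
t: 8.57
eef_pos: [0.5211, 0.2094, 0.2021]
tool_rot: [-0.24, 0.716, 0.584, 0.299]
contact_force: [0.2, 0.1, -3.0]
gripper_width: 0.571
grasp_force: 84.0
tcp [521.1 209.4 202.1] ytool -11.8 ztool [ 0.148  0.692 -0.707] F [ 0.2  0.1 -3. ] w 0.571 g 84.0 t 8.575 q [ 0.77  0.55 -1.08  2.09 -0.51  0.51  0.06]
TCPcase(above floor) [ 65.2   0.2 196.1] theta 45.0 yawerr 0.54 roll 0.001 A [ 3.150e+01 -1.000e-01  1.662e+02] lipclear -75.0 left 60.3 D [ 95.1   0.5 229.8]
```

```bash
python3 -m creep '[[-1,0,-1,-39,0,0,0],[-1,0,-1,-39,0,0,0],[-1,-0.5,-0.5,-38,0,0,0],[-1,0,0,0,0,0,0],[-1,0,0,0,0,0,0]]'
python3 - <<'E'
from h import *
case()
im,d,P,T,K=snap('scene')
c=im[130:290,180:390]; cv2.imwrite('pics/s5c.png',cv2.resize(c[:,:,::-1],None,fx=3.5,fy=3.5))
o=get_obs(); M=R.from_quat(np.roll(o['tool_rot'],-1)).as_matrix(); L=(P-o['eef_pos'])@M*1000
m=(abs(L[...,0])<65)&(abs(L[...,1])<24)&(L[...,2]>-29)&(L[...,2]<25)&(d>0)
Q=L[m]; print(len(Q),np.percentile(Q,[1,50,99],axis=0).round(1))
E
```

```text
t: 9.2
eef_pos: [0.5213, 0.2068, 0.0871]
tool_rot: [-0.24, 0.716, 0.583, 0.299]
contact_force: [-0.5, 0.3, -3.1]
gripper_width: 0.571
grasp_force: 84.3
tcp [521.3 206.8  87.1] ytool -11.8 ztool [ 0.149  0.693 -0.706] F [-0.5  0.3 -3.1] w 0.571 g 84.3 t 9.2 q [ 0.69  0.78 -0.99  2.14 -0.44  0.29  0.16]
TCPcase(above floor) [62.8 -0.6 81.1] theta 45.1 yawerr 0.49 roll 0.001 A [29.1 -0.8 51.1] lipclear 4.8 left 57.9 D [ 92.6  -0.3 114.9]
167 [[-44.4 -23.7 -28.9]
 [-42.   -2.5  -9. ]
 [ -2.9  22.8  25. ]]
```

View pics/s5c.png

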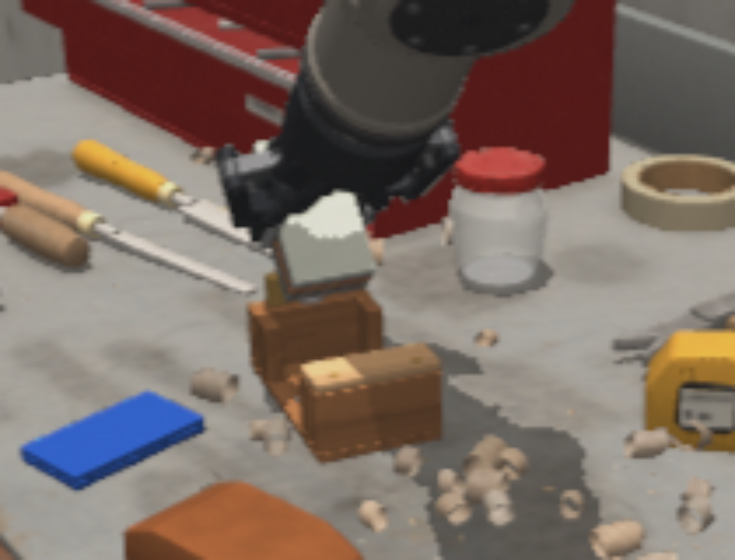

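The crop shows the stack tilted 45° above the cavity, lip end down, clear of the button and the jar. I slide it in along its own axis.

```bash
python3 -m creep '[[-1,-3.4,-14.6,-15,0,0,-0.005],[-1,-3.4,-14.6,-15,0,0,0],[-1,-3.2,-14.7,-16,0,0,0],[-1,0,0,0,0,0,0],[-1,0,0,0,0,0,0]]'
python3 - <<'E'
from h import *
case()
E
```

```text
t: 9.88
eef_pos: [0.5106, 0.1619, 0.0395]
tool_rot: [-0.24, 0.718, 0.58, 0.3]
contact_force: [0.3, 0.2, -3.1]
gripper_width: 0.573
grasp_force: 84.4
tcp [510.6 161.9  39.5] ytool -12.2 ztool [ 0.152  0.693 -0.705] F [ 0.3  0.2 -3.1] w 0.573 g 84.4 t 9.875 q [ 0.76  0.88 -0.95  2.16 -0.39  0.26  0.24]
TCPcase(above floor) [16.7  0.5 33.5] theta 45.2 yawerr -0.08 roll 0.004 A [-17.    0.6   3.5] lipclear 5.7 left 11.8 D [46.5  0.5 67.3]
```

```bash
python3 -m creep '[[-1,-0.4,-4,-2.6,0,0,0],[-1,-0.4,-1.6,-3.1,-0.086,0.018,0],[-1,-0.4,-1.6,-3.2,-0.086,0.018,0],[-1,0,0,0,0,0,0],[-1,0,0,0,0,0,0]]'
python3 - <<'E'
from h import *
case()
E
python3 -m creep '[[-1,-0.3,-1.2,-3.5,-0.086,0.018,0],[-1,-0.3,-1.2,-3.5,-0.086,0.018,0],[-1,0,0,0,0,0,0],[-1,0,0,0,0,0,0]]'
python3 - <<'E'
from h import *
case()
E
```

```text
t: 10.5
eef_pos: [0.5091, 0.1544, 0.0302]
tool_rot: [-0.188, 0.741, 0.6, 0.236]
contact_force: [-0.7, -0.8, -3.2]
gripper_width: 0.572
grasp_force: 84.3
tcp [509.1 154.4  30.2] ytool -12.2 ztool [ 0.124  0.561 -0.818] F [-0.7 -0.8 -3.2] w 0.572 g 84.3 t 10.5 q [ 0.56  0.72 -0.78  2.16 -0.39  0.28  0.12]
TCPcase(above floor) [ 9.   0.5 24.2] theta 35.1 yawerr 0.01 roll 0.005 A [-29.4   0.5   0.6] lipclear 2.4 left 3.3 D [44.2  0.5 52.3]
t: 11.0
eef_pos: [0.5081, 0.1511, 0.0225]
tool_rot: [-0.135, 0.76, 0.613, 0.17]
contact_force: [0.1, 0.3, -3.1]
gripper_width: 0.577
grasp_force: 84.3
tcp [508.1 151.1  22.5] ytool -12.2 ztool [ 0.092  0.413 -0.906] F [ 0.1  0.3 -3.1] w 0.577 g 84.3 t 11.0 q [ 0.28  0.61 -0.55  2.14 -0.34  0.31 -0.05]
TCPcase(above floor) [ 5.5  0.8 16.5] theta 25.0 yawerr -0.12 roll 0.004 A [-36.4   0.9  -0.1] lipclear 2.6 left 0.9 D [45.2  0.7 38. ]
```

```bash
python3 -m creep '[[-1,0.3,-0.6,-3.1,-0.086,0.018,0],[-1,0.2,-0.6,-3.1,-0.086,0.018,0],[-1,0,0,0,0,0,0],[-1,0,0,0,0,0,0]]'
python3 - <<'E'
from h import *
case()
E
python3 -m creep '[[-1,-0.3,-1.5,-3.8,-0.086,0.018,0],[-1,-0.3,-1.5,-3.8,-0.086,0.018,0],[-1,0,0,0,0,0,0],[-1,0,0,0,0,0,0]]'
python3 - <<'E'
from h import *
case()
E
```

```text
t: 11.5
eef_pos: [0.5086, 0.1494, 0.0163]
tool_rot: [-0.08, 0.771, 0.623, 0.103]
contact_force: [0.0, -0.7, -3.9]
gripper_width: 0.575
grasp_force: 86.2
tcp [508.6 149.4  16.3] ytool -12.2 ztool [ 0.058  0.252 -0.966] F [ 0.  -0.7 -3.9] w 0.575 g 86.2 t 11.5 q [-0.04  0.55 -0.28  2.12 -0.24  0.37 -0.26]
TCPcase(above floor) [ 4.  -0.1 10.3] theta 15.0 yawerr -0.14 roll 0.004 A [-40.2   0.    1.3] lipclear 2.9 left 2.0 D [46.7 -0.2 24.5]
t: 12.0
eef_pos: [0.5082, 0.1462, 0.009]
tool_rot: [-0.025, 0.777, 0.628, 0.035]
contact_force: [-0.2, -0.8, -2.6]
gripper_width: 0.576
grasp_force: 86.2
tcp [508.2 146.2   9. ] ytool -12.2 ztool [ 0.023  0.083 -0.996] F [-0.2 -0.8 -2.6] w 0.576 g 86.2 t 12.0 q [-0.32  0.55 -0.05  2.09 -0.1   0.46 -0.48]
TCPcase(above floor) [ 0.7 -0.4  3. ] theta 4.9 yawerr -0.12 roll 0.005 A [-44.3  -0.3   1.9] lipclear 4.1 left 3.1 D [45.3 -0.4  9.6]
```

```bash
python3 -m creep '[[-1,0,-0.4,-2.5,-0.042,0.009,0],[-1,0,-0.4,-2.5,-0.042,0.009,0],[-1,0,0,0,0,0,0],[-1,0,0,0,0,0,0]]'
python3 - <<'E'
from h import *
case()
E
```

```text
t: 12.5
eef_pos: [0.5085, 0.1456, 0.0044]
tool_rot: [0.002, 0.778, 0.629, 0.002]
contact_force: [-0.4, -0.1, -2.5]
gripper_width: 0.57
grasp_force: 86.2
tcp [508.5 145.6   4.4] ytool -12.1 ztool [ 0.006 -0.002 -1.   ] F [-0.4 -0.1 -2.5] w 0.57 g 86.2 t 12.5 q [-0.43  0.57  0.04  2.06 -0.04  0.51 -0.57]
TCPcase(above floor) [ 0.3 -0.8 -1.6] theta -0.0 yawerr -0.11 roll 0.006 A [-44.7  -0.7   1.2] lipclear 5.8 left 5.3 D [45.3 -0.8  1.1]
```

```bash
python3 -m creep '[[-1,0,0,-1.2,0,0,0],[-1,0,0,0,0,0,0],[-1,0,0,0,0,0,0]]'
python3 -m creep '[[0.4,0,0,0,0,0,0],[0.4,0,0,0,0,0,0],[0.8,0,0,0,0,0,0],[1,0,0,0,0,0,0],[1,0,0,0,0,0,0]]'
python3 -m creep '[[1,0,0,15,0,0,0],[1,0,0,30,0,0,0],[1,0,0,45,0,0,0],[1,0,0,50,0,0,0],[1,0,0,30,0,0,0]]'
python3 -m creep '[[1,-2,-20,0,0,0,0],[1,-2,-20,0,0,0,0],[1,0,0,0,0,0,0],[1,0,0,0,0,0,0]]'
python3 - <<'E'
from h import *
case()
im,d,P,T,K=snap('wrist','w6.png')
z=P[...,2]; X=(P-O)@EX; Y=(P-O)@EY
white=(im.min(2)>95)&(im.max(2).astype(int)-im.min(2)<40)&(abs(X)<.06)&(abs(Y)<.03)
for n,m in dict(button=(z>.055)&(z<.075)&(abs(X-.059)<.02)&(abs(Y)<.035),stack=white&(z>.025)&(z<.043),case=(z>.039)&(z<.08)&(X>-.075)&(X<.08)&(abs(Y)<.045)).items():
    if m.sum()>20: rect(P,m,n)
m=white&(z>.025)&(z<.042); A=np.c_[P[m][:,:2]-O[:2],np.ones(m.sum())]; print('plane',np.linalg.lstsq(A,P[m][:,2],rcond=None)[0].round(4))
E
```

```text
t: 12.88
eef_pos: [0.5088, 0.1463, 0.0036]
tool_rot: [0.003, 0.777, 0.629, 0.001]
contact_force: [-0.7, -2.3, 1.1]
gripper_width: 0.576
grasp_force: 88.2
t: 13.5
eef_pos: [0.5087, 0.1471, 0.0034]
tool_rot: [0.003, 0.777, 0.629, 0.002]
contact_force: [0.2, 0.2, 0.2]
gripper_width: 1.002
grasp_force: 0.0
t: 14.12
eef_pos: [0.5095, 0.1473, 0.1771]
tool_rot: [0.003, 0.777, 0.629, 0.003]
contact_force: [-0.0, -0.5, -0.7]
gripper_width: 0.997
grasp_force: 0.0
t: 14.62
eef_pos: [0.5043, 0.1073, 0.1731]
tool_rot: [0.003, 0.777, 0.629, 0.001]
contact_force: [0.6, 0.3, -0.4]
gripper_width: 0.997
grasp_force: 0.0
tcp [504.3 107.3 173.1] ytool -12.0 ztool [ 0.005 -0.003 -1.   ] F [ 0.6  0.3 -0.4] w 0.997 g 0.0 t 14.625 q [-0.41  0.28  0.09  2.   -0.03  0.86 -0.52]
TCPcase(above floor) [-38.1  -4.7 167.1] theta -0.1 yawerr 0.02 roll 0.006 A [-83.1  -4.7 169.8] lipclear -162.8 left -33.0 D [  6.9  -4.6 169.7]
button 1487 [518.2 203.3] [10.1 55.8] 87.2 z 0.0641
stack 7194 [508.1 154.2] [91.  49.6] 78.7 z 0.0354
case 7258 [506.5 148.8] [128.8  74. ] 78.0 z 0.0491
plane [-0.0009  0.0012  0.0354]
```

View pics/w6.png

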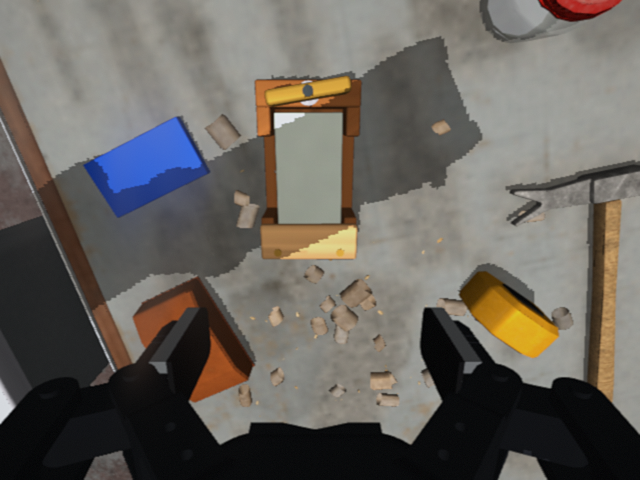

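The view shows the stack flat in the case at (309,168), its end under the lip, with a level top at z 35 mm. The button at (308,91) is still open at about +0.16 rad. Next I go above it with the fingers across the bar.

```bash
python3 -m creep '[[0.5,2,12,0,0,0,-0.176],[0.5,2,12,0,0,0,-0.176],[0.5,2,12,0,0,0,-0.176],[0.5,2,12,0,0,0,-0.176],[0.5,2,12,0,0,0,-0.176]]' 20
python3 -m creep '[[0.5,2,12,0,0,0,-0.176],[0.5,2,12,0,0,0,-0.176],[0.5,2,12,0,0,0,-0.176],[0.5,0,0,0,0,0,0],[0.5,0,0,0,0,0,0]]'
python3 - <<'E'
from h import *
tool()
E
```

```text
t: 15.3
eef_pos: [0.5145, 0.1684, 0.1731]
tool_rot: [0.003, 0.972, 0.236, -0.0]
contact_force: [-0.6, 1.5, 0.8]
gripper_width: 0.752
grasp_force: 0.0
t: 15.92
eef_pos: [0.5204, 0.2029, 0.1732]
tool_rot: [0.004, 1.0, -0.021, -0.001]
contact_force: [0.3, 0.4, -0.6]
gripper_width: 0.749
grasp_force: 0.0
tcp [520.4 202.9 173.2] ytool -92.4 ztool [-0.002 -0.007 -1.   ] F [ 0.3  0.4 -0.6] w 0.749 g 0.0 t 15.925 q [-0.75  0.36  0.33  1.91 -0.14  0.9  -1.96]
```

```bash
python3 -m creep '[[0,0,0,-40,0.003,0,0],[0,0,0,-40,0,0,0],[0,0,0,-30,0,0,0],[0,0,0,-13,0,0,0],[0,0,0,0,0,0,0]]'
python3 -m creep '[[-1,0,0,0,0,0,0],[-1,0,0,0,0,0,0],[-1,0,0,0,0,0,0],[-1,0,0,0,0,0,0]]' 20
python3 - <<'E'
from h import *
tool()
E
```

```text
t: 16.55
eef_pos: [0.5205, 0.2025, 0.0501]
tool_rot: [0.002, 1.0, -0.023, -0.001]
contact_force: [0.0, 0.1, 0.1]
gripper_width: 0.499
grasp_force: 0.0
t: 17.05
eef_pos: [0.5216, 0.2041, 0.0517]
tool_rot: [0.001, 1.0, -0.023, 0.0]
contact_force: [-0.4, 1.8, 7.2]
gripper_width: 0.113
grasp_force: 24.3
tcp [521.6 204.1  51.7] ytool -92.6 ztool [ 0.001 -0.002 -1.   ] F [-0.4  1.8  7.2] w 0.113 g 24.3 t 17.05 q [-0.69  0.54  0.27  1.98 -0.23  0.65 -1.9 ]
```

```bash
python3 -m creep '[[-1,0,0,0,0,0,0.168],[-1,0,0,0,0,0,0.168],[-1,0,0,0,0,0,0.168],[-1,0,0,0,0,0,0.168]]'
python3 -m creep '[[-1,0,0,0,0,0,0.168],[-1,0,0,0,0,0,0.168],[-1,0,0,0,0,0,0.168],[-1,0,0,0,0,0,0.168],[-1,0,0,0,0,0,0]]'
python3 - <<'E'
from h import *
tool()
E
```

```text
t: 17.55
eef_pos: [0.5215, 0.2047, 0.0518]
tool_rot: [0.001, 0.95, 0.311, 0.001]
contact_force: [-0.7, 3.1, 5.1]
gripper_width: 0.109
grasp_force: 24.1
t: 18.18
eef_pos: [0.521, 0.2051, 0.0517]
tool_rot: [0.001, 0.796, 0.606, 0.002]
contact_force: [-1.9, 3.9, 7.3]
gripper_width: 0.111
grasp_force: 24.4
tcp [521.  205.1  51.7] ytool -15.5 ztool [ 0.005  0.    -1.   ] F [-1.9  3.9  7.3] w 0.111 g 24.4 t 18.175 q [-0.42  0.53 -0.09  1.97  0.08  0.65 -0.82]
```

Now open, rise clear and check.

```bash
python3 -m creep '[[-0.2,0,0,0,0,0,0],[0,0,0,0,0,0,0],[0,0,0,0,0,0,0],[0,0,0,0,0,0,0]]'
python3 -m creep '[[0,0,0,25,0,0,0],[0,0,0,45,0,0,0],[0,0,0,50,0,0,0],[0,-4,-40,10,0,0,0],[0,-4,-50,10,0,0,0]]'
python3 -m creep '[[0,0,0,0,0,0,0],[0,0,0,0,0,0,0],[0,0,0,0,0,0,0],[0,0,0,0,0,0,0]]'
python3 - <<'E'
from h import *
tool()
im,d,P,T,K=snap('wrist','w7.png')
z=P[...,2]; X=(P-O)@EX; Y=(P-O)@EY
rect(P,(z>.055)&(z<.075)&(abs(X-.059)<.035)&(abs(Y)<.035),'button')
white=(im.min(2)>95)&(im.max(2).astype(int)-im.min(2)<30)&(abs(X)<.06)&(abs(Y)<.03)&(z>.025)&(z<.042)
rect(P,white,'stack'); A=np.c_[P[white][:,:2]-O[:2],np.ones(white.sum())]; print('plane',np.linalg.lstsq(A,P[white][:,2],rcond=None)[0].round(4))
E
```

```text
t: 18.68
eef_pos: [0.5206, 0.2028, 0.0503]
tool_rot: [0.002, 0.797, 0.604, 0.0]
contact_force: [-1.1, 0.1, -0.2]
gripper_width: 0.496
grasp_force: 0.0
t: 19.3
eef_pos: [0.5128, 0.1131, 0.1914]
tool_rot: [0.002, 0.796, 0.605, 0.001]
contact_force: [0.7, -1.0, -0.7]
gripper_width: 0.5
grasp_force: 0.0
t: 19.8
eef_pos: [0.5125, 0.1141, 0.1901]
tool_rot: [0.002, 0.796, 0.605, 0.0]
contact_force: [-0.3, -0.4, -0.4]
gripper_width: 0.498
grasp_force: 0.0
tcp [512.5 114.1 190.1] ytool -15.5 ztool [ 0.002 -0.002 -1.   ] F [-0.3 -0.4 -0.4] w 0.498 g 0.0 t 19.8 q [-0.28  0.28 -0.07  1.95  0.03  0.91 -0.64]
button 1241 [518.2 203.3] [55.6 10.1] 74.3 z 0.0641
stack 5953 [507.2 150.4] [83.5 49.8] 78.3 z 0.0354
plane [-0.0014  0.0006  0.0354]
```

View pics/w7.png

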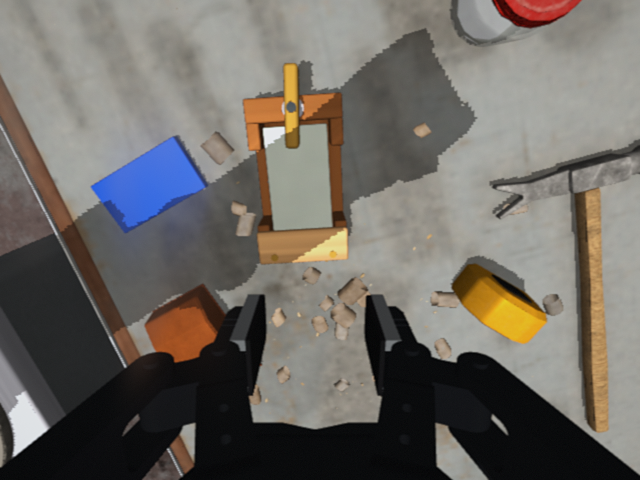

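The view shows the button at (291,105) lying crosswise over the stones, about 1.51 rad from open. The stones are flat and in line, and the gripper is clear of everything.

```bash
python3 -c "
from station import *
print(hand_in())"
```

```text
the job is handed in; nothing more can be done
None
```

The three stones are in the case, flat and under the lip; the turn-button is locked crosswise at about 1.51 rad; the tape measure, sanding block and jar were left untouched; I handed the job in about 20 s into the 58 s limit, and the hand-in call returned no verdict.

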